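# Lift a freshly oiled drawer knob off the drying rack with tongs

## Robot

A 6-joint arm with a two-finger parallel gripper is mounted at the origin on the work surface. World frame = base frame: x ahead of the robot, y to its left, z up, the work surface at z = 0. Lengths are in m, angles in rad, forces in N, time in s.
With the tool pointing down it reaches from about 0.3 to 0.85 m from the base axis. Payload 5.4 kg.
Tool frame: the origin (TCP) lies at the very end of the fingers, on their centre line; the grasp point (between the pads) lies 19 mm behind it; z points along the fingers, y is the direction in which the jaws open and shut (so a half turn about z gives the same grasp; the last joint's range is limited). The gripper opens to 85 mm and grips with 20 to 120 N. Pads are 22 mm wide; open, the fingers measure 114 mm over their backs; the gripper's body (76 mm by 85 mm) begins 54 mm behind the grasp point. The pads swing forward as they close: fully open they stand 13 mm farther back than shut.
Start: joints at [-1.449, 0.158, 1.597, -0, 1.386, -0.21], TCP at [0.187, -0.544, 0.205] pointing down, gripper open.
Joint ranges: [-2.91, 2.91], [-0.94, 2.29], [0.18, 2.7], [-1.29, 4.43], [0.17, 2.64], [-3, 3]. Speed limits (rad/s): [2.57, 2.57, 3.14, 3.14, 3.14, 3.14].

## Interface

Orientations are given as a unit quaternion [w, x, y, z].
In Python, from plant import sense, optics, env gives the robot as it stands.
- The arm moves only by the tool drive_tool, never from a script. Its argument "targets" is one flat list of numbers, 4 for each row, row after row: the shift along the tool's x, y, z in units of 0.3 m (1.0 is 0.3 m), then the turn about the tool's z in units of pi/2 rad (1.0 is pi/2 rad). In form: [tx, ty, tz, yaw, tx, ty, tz, yaw, ...]. A call has 1 to 8 rows; each row is the pose to reach, as a shift and turn from the pose measured when the call began, along the tool's axes at that moment; what a row does not reach only later rows make up. A row lasts 1/12 s, in which the tool goes at most 41.7 mm and 7.16 degrees, less where a joint would pass 70% of its speed; a pose out of reach is approached as far as the arm can. A call with a number of a shift or a turn outside -1 to 1 is refused whole. A call with a gripper value outside its range is refused whole. "claw" is the gripper command: -1 is shut, 1 is fully open, values between are in proportion, set as the call begins (left out, the last holds). The fingers move at their own pace and stop on an object; "grip_force" is the grip in N (left out, the last holds). Time passes only in rows, so rows that repeat a pose let the fingers close. It gives the time, the measured TCP pose, the force and the opening at its end, in the units of the state.
- sense(): the state, without advancing time (a new reading comes with each control period).
- optics.capture(name): name is "scene" or "side" or "wrist"; returns a dict with "img" (480x640x3 uint8, blue, green, red), "K" (3x3 intrinsics, pixels), "world_to_cam" (4x4, takes a point from world to camera coordinates). Camera axes: x right, y down, z forward; pixel columns grow to the right and rows downward; lengths in m; the calibration is good to about 2 mm. A picture is of the moment at which its call begins. There is no depth.
- env.finish_job(): hands the job in, once; it reports no verdict.
The state is a dict: "time": time; "joints": joint angles; "joint_velocities": joint speeds; "effort": joint torques, N m; "position": TCP position; "orientation": TCP orientation; "ft_force": force on the tool from outside, world axes, zero at the start; "ft_torque": the same for the moment, N m; "grip_width": opening from 0.0 (shut) to 1.0 (fully open).
Only numpy, scipy, OpenCV 4.12 (cv2) and the standard library are available. Lean on these libraries where they do the work, as an engineer would, in place of code of your own. Each camera call takes 0.05 s, during which the arm holds its last target.

## Task

The turned pieces on the wire rack are freshly oiled: pick up the spring tongs from the bench, close them gently on the mushroom-shaped drawer knob and lift it off the rack. Finish still holding it in the tongs, upright and at least 10 cm above the bench, so that I can look at its underside. Do not touch the knob with the gripper itself and do not squeeze it hard, or the finish will be marked; leave the other two pieces and everything else on the bench where they are.

Things in the scene. Friction and masses are not known exactly. Their poses are not given: they have to be found in the camera images.
- tongs: Stainless spring tongs, 230 mm long, 110 g, lying on their side, so that the two arms (upright strips 20 mm high) spread level to left and right. Origin: axis of the rear pivot pin, at the underside; x along the centre line from pin to tips, y to the left arm, z up along the pin (24 mm high in all). Balance point about 105 mm ahead of the pin. A spring opens the arms to a stop; both always close equally.
- grip_l (a point): Middle of the outer face of the left arm's black rubber grip sleeve (70 mm long, 24 mm high), 110 mm ahead of the pin, 12 mm above the tongs' underside. Squeeze the two sleeves together here. Across them: about 58 mm fully open (50 mm: faces parallel), 41 mm with a 36 mm thing between the tips, 22 mm shut; each 1 mm less brings the tips 2 mm together.
- grip_r (a point): The same point of the right sleeve. Squeezed here, the spring takes about 9 N on each side to start closing, 11 N at 41 mm, 13 N to shut. The pinch at each tip is about half of the squeeze beyond that.
- jaw_l: Left (+y) arm of the tongs. Origin at the pivot pin; its x axis points 0.165 rad to the left of the tongs' x axis when open and along it when shut.
- jaw_r: Right (-y) arm of the tongs, the mirror image of the left one.
- tip_l (a point): Middle of the inner gripping face of the left tip (a flat paddle 24 mm long, 24 mm high, 3 mm thick, scalloped at its end), 215 mm from the pin, 12 mm above the underside of the tongs. The tips stand about 72 mm apart when fully open.
- tip_r (a point): The same point of the right tip.
- rack: Fixed steel wire drying rack, 160 mm (x) by 300 mm (y), its top 22 mm above the bench. Origin at the centre of its footprint on the bench; the three oiled pieces stand on it in a row along its y axis, 95 mm apart, in any order.
- knob: The piece to lift: round mushroom-shaped beech drawer knob, about 30 g, 38 mm high, standing on its 24 mm foot. Its head is 36 mm across, with a straight rim from 20 to 29 mm above the underside and a domed top; the neck below is 19 to 21 mm across. Origin at the centre of its underside, z up through the head. Its fresh finish is marked where a tip presses with more than about 20 N.
- square_pull: Square beech drawer pull beside it on the rack, head 34 by 34 mm, 32 mm high: leave alone. Origin at the centre of its underside.
- finial: Slender turned beech finial, 26 mm across and 58 mm high, also on the rack: leave alone. Origin at the centre of its underside.
- stapler: Grey plastic stapler with a press button, 145 by 40 mm, 63 mm high; bystander. Origin at the centre of its underside.
- rasp: Steel wood rasp with a dark wooden handle, 370 mm long, 31 mm across and 31 mm high at the handle; bystander. Blade along +x from the origin (to 170 mm), handle along -x (to 202 mm).
- wedge_a: Yellow plastic wedge, 84 by 24 mm, 16 mm high; bystander, on the robot's side, between tongs and rack. Origin at the centre of its underside.
- wedge_b: Yellow plastic wedge like the other; bystander, beyond the tongs. Origin at the centre of its underside.
- mug: Blue enamel mug, 84 mm across, 82 mm high; bystander. Origin at the centre of its underside.
- dish: Round stainless magnetic parts dish, 148 mm across, 28 mm high; bystander. Origin at the centre of its underside.
Things that resemble listed ones, but are neither listed nor needed, are in the scene too. Leave any pink or turquoise look-alike of the knob alone.

How it is judged:
On the way, in this order (a step that is already met when the one before it is completed fails the run):
1. the tongs are picked up in the gripper while the knob still stands on the rack (height (world z) of tongs above 0.015 m and height (world z) of each of tip_l, tip_r above 0.027 m and contact force between the fingers and tongs above 0.5 N and distance of knob from where it was at the start of the episode below 0.01 m), for 0.2 s.
2. the knob is pinched between the two tips of the tongs (contact force between each of jaw_l, jaw_r and knob above 0.7 N and contact force between the fingers and tongs above 0.5 N), for 0.2 s.
At the end, for the whole second after the job is handed in: The knob is held still (slower than 30 mm/s) between the two tips of the tongs, each pressing it with at least 0.7 N, its underside more than 100 mm above the bench and its axis within 0.4 rad of upright; the gripper holds the tongs, which rest on nothing else (pivot more than 60 mm up) (all of step 2 and height (world z) of knob above 0.1 m and angle between knob's own z axis and vertical below 0.4 rad and linear speed of knob below 0.03 m/s and height (world z) of tongs above 0.06 m and contact force between rack and tongs below 0.2 N); the arm keeps its last pose, push and grip.
It fails at once if the robot itself touches the oiled knob (contact force between any of the fingers, the arm and knob above 0.3 N).
It fails at once if a tip of the tongs presses the knob with more than 20 N (contact force between any of jaw_l, jaw_r and knob above 20 N).
It fails at once if another piece on the rack is moved by more than 10 mm (distance of any of square_pull, finial from where it was at the start of the episode above 0.01 m).
It fails at once if a bystander on the bench is moved by more than 20 mm (distance of any of stapler, rasp, wedge_a, wedge_b, mug, dish from where it was at the start of the episode above 0.02 m).
It also fails if it takes over 51 s, if anything falls off the work surface, if the arm or the gripper's body presses on something with over 40 N, if the wrist force passes 120 N, or if a joint passes its speed limit or range.

## Working session

There is one attempt and no reset: what is moved stays moved. The work goes in short steps, Python scripts to look and compute and a tool call to move; the robot and the scene stay as the last step left them, time stands still between calls to the robot, and variables do not carry over. Pictures are saved under pics/ and viewed, and the job is handed in when it is done.

Besides the shell and the picture viewer there is one more tool, called after "Call:" as name(argument=value, ...) on one line, values as JSON. drive_tool: Moves the arm, as the interface text tells. Its arguments: {"type":"object","properties":{"targets":{"type":"array","items":{"type":"number"}},"claw":{"type":"number"},"grip_force":{"type":"number"}},"required":["targets"]}

```bash
mkdir -p pics; ls; python3 - <<'E'
from plant import sense, optics, env
import cv2
s=sense(); print(s)
for n in("scene","side","wrist"):
    c=optics.capture(n); cv2.imwrite(f"pics/{n}0.png",c["img"]); print(n,c["K"],c["world_to_cam"])
E
```

```text
pics
{'time': 0.0, 'joints': array([-1.44909573e+00,  1.59113910e-01,  1.59825350e+00,  8.90928664e-06,
        1.38618142e+00, -2.10094823e-01]), 'joint_velocities': array([-1.02676931e-03, -1.20310639e-03, -5.73948584e-04, -3.26631428e-05,
        2.17895302e-03, -8.00500861e-05]), 'effort': array([ 5.28484834e-04, -3.95998335e+01, -3.31427300e+01, -1.46307484e-04,
        8.44545983e-03,  1.85771347e-05]), 'position': array([ 0.18720514, -0.54297675,  0.20376986]), 'orientation': array([-9.76938952e-04,  9.86270171e-01,  1.65136892e-01,  4.75884411e-05]), 'ft_force': array([ 0.43512944,  1.19165542, -0.60075108]), 'ft_torque': array([0.01494559, 0.00926938, 0.03703895]), 'grip_width': 1.0001835078743555}
scene [[511.27067003   0.         314.7822744 ]
 [  0.         511.27067003 232.71021375]
 [  0.           0.           1.        ]] [[ 0.03605888  0.99917267 -0.01880765 -0.0261917 ]
 [ 0.68872451 -0.03848323 -0.7240011  -0.35057795]
 [-0.72412589  0.01315338 -0.68954237  1.63746867]
 [ 0.          0.          0.          1.        ]]
side [[582.65692679   0.         313.35643278]
 [  0.         582.65692679 235.1412207 ]
 [  0.           0.           1.        ]] [[ 0.96172767 -0.27400078  0.00186144 -0.51463203]
 [-0.21155907 -0.74684367 -0.63045007  0.15919334]
 [ 0.17413402  0.60592747 -0.77622757  1.31444562]
 [ 0.          0.          0.          1.        ]]
wrist [[355.34270399   0.         323.96860513]
 [  0.         355.34270399 241.90531534]
 [  0.           0.           1.        ]] [[ 0.32607139 -0.94534411 -0.00140246 -0.57420672]
 [-0.90604632 -0.31293928  0.28486676 -0.03737974]
 [-0.26973599 -0.09161621 -0.9585661   0.37900514]
 [ 0.          0.          0.          1.        ]]
```

View pics/scene0.png

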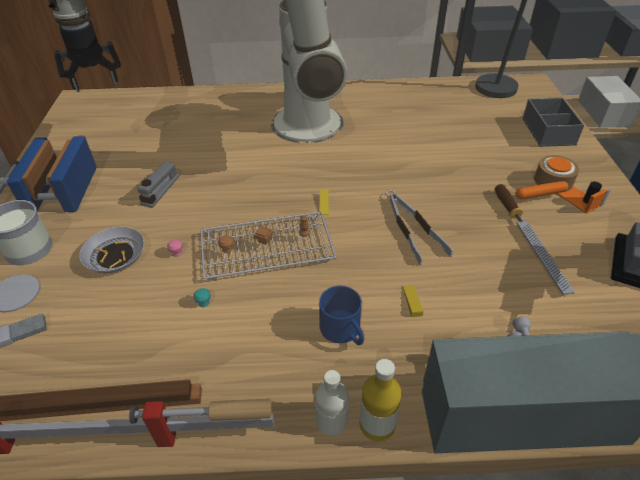

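View pics/side0.png

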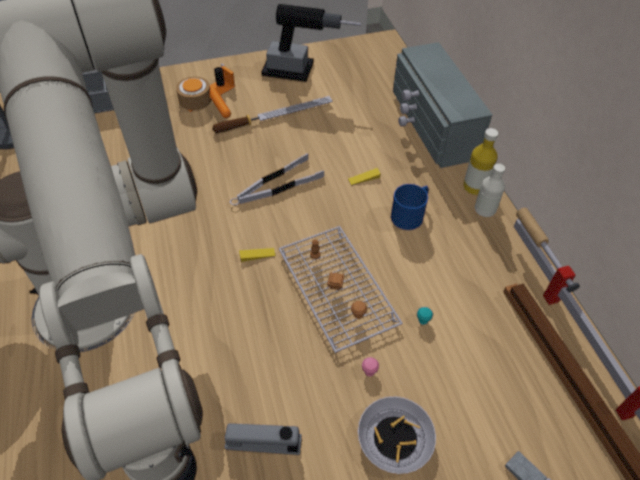

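View pics/wrist0.png

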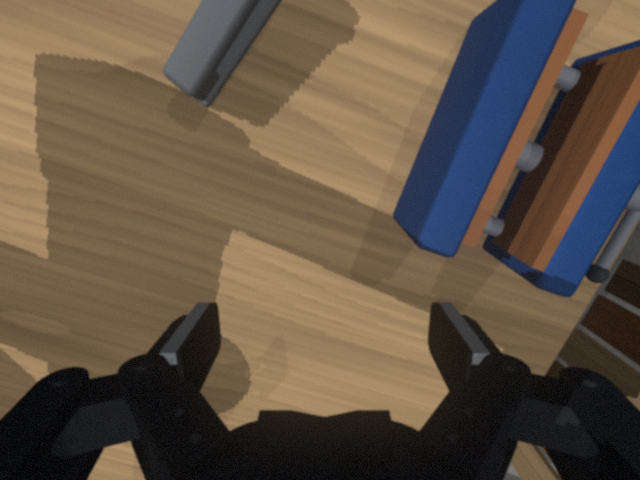

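The scene picture shows the rack at about (265,247), the tongs with the pin at about (391,195) and tips at (420,260) and (450,252), and three pieces at (226,243), (263,235) and (304,225). I'll enlarge both areas.

```bash
python3 - <<'E'
import cv2
a=cv2.imread("pics/scene0.png"); b=cv2.imread("pics/side0.png")
cv2.imwrite("pics/c1.png",cv2.resize(a[180:280,190:350],None,fx=5,fy=5,interpolation=cv2.INTER_CUBIC))
cv2.imwrite("pics/c2.png",cv2.resize(a[180:270,370:470],None,fx=6,fy=6,interpolation=cv2.INTER_CUBIC))
cv2.imwrite("pics/c3.png",cv2.resize(b[220:360,270:410],None,fx=4,fy=4,interpolation=cv2.INTER_CUBIC))
cv2.imwrite("pics/c4.png",cv2.resize(b[145:215,220:340],None,fx=6,fy=6,interpolation=cv2.INTER_CUBIC))
E
```

```text
(no output)
```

View pics/c1.png

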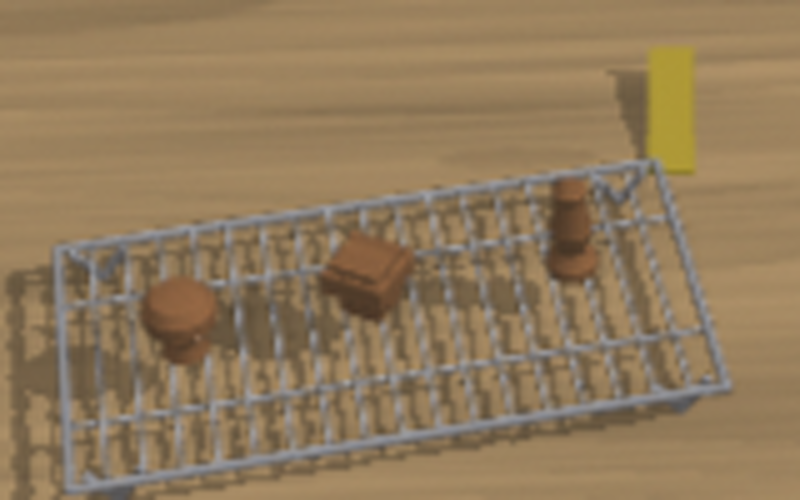

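View pics/c2.png

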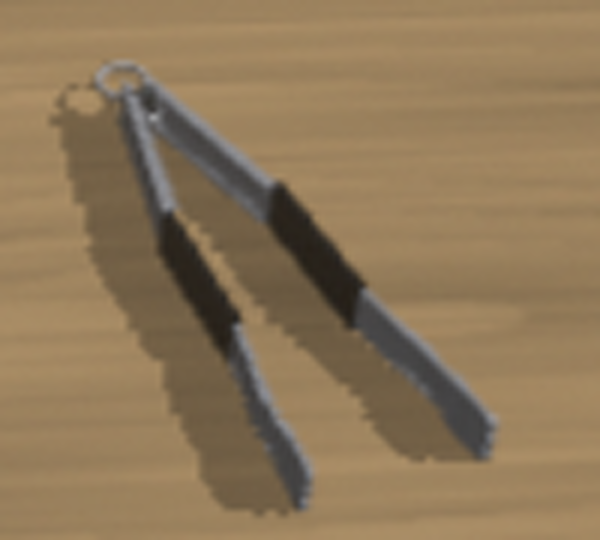

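View pics/c3.png

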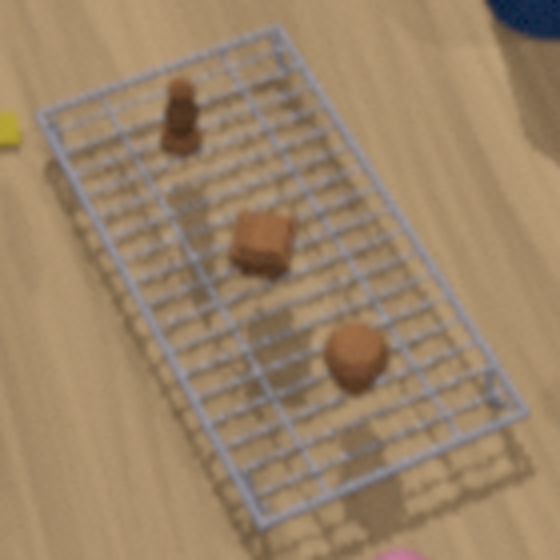

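View pics/c4.png

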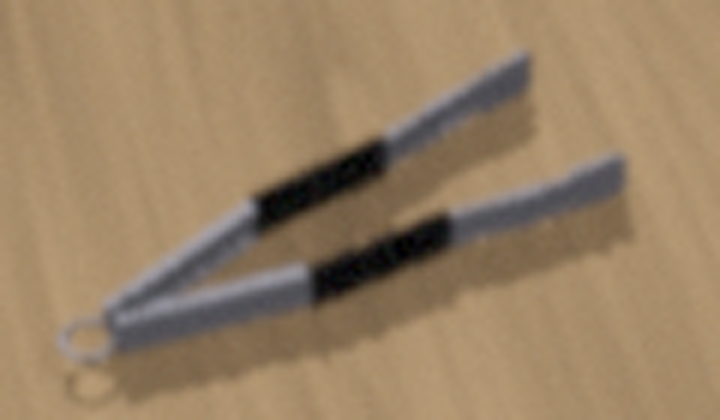

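```bash
cat > h.py <<'E'
import numpy as np
from plant import sense, optics, env
def ray(c,p):
    w=np.array(c["world_to_cam"]);K=np.array(c["K"]);R=w[:3,:3]
    d=R.T@np.linalg.inv(K)@np.array([p[0],p[1],1.]);return -R.T@w[:3,3],d
def onz(c,p,z):
    o,d=ray(c,p);return (o+d*(z-o[2])/d[2])[:2]
def tri(c1,p1,c2,p2):
    A=[];b=[]
    for c,p in((c1,p1),(c2,p2)):
        o,d=ray(c,p);d=d/np.linalg.norm(d);P=np.eye(3)-np.outer(d,d);A.append(P);b.append(P@o)
    return np.linalg.lstsq(np.vstack(A),np.hstack(b),rcond=None)[0]
def proj(c,X):
    w=np.array(c["world_to_cam"]);q=w[:3,:3]@np.array(X)+w[:3,3];q=np.array(c["K"])@q;return q[:2]/q[2]
E
python3 - <<'E'
from h import *
np.set_printoptions(precision=4,suppress=True)
import pickle
S=optics.capture("scene");D=optics.capture("side");pickle.dump((S,D),open("cal.pkl","wb"))
def o(p,off,f): return (np.array(p)+.5)/f-.5+np.array(off)
s1=lambda *p:o(p,(190,180),5); s2=lambda *p:o(p,(370,180),6); d3=lambda *p:o(p,(270,220),4); d4=lambda *p:o(p,(220,145),6)
for n,a,b,z in [("tipL end top",s2(495,418),d4(525,53),.024),("tipR end top",s2(308,470),d4(622,155),.024),("ring",s2(121,80),d4(87,340),.012),
 ("slvL rear top",s2(278,184),d4(255,200),.024),("slvL front top",s2(364,290),d4(386,140),.024),("slvR rear top",s2(172,210),d4(312,270),.024),("slvR front top",s2(238,322),d4(450,213),.024),
 ("knob rim ctr",s1(180,307),d3(357,352),.047),("knob foot bottom",s1(185,352),d3(357,380),.022),("rack c1",s1(57,247),d3(262,522),.022),("rack c2",s1(655,161),d3(43,115),.022),("rack c3",s1(727,387),d3(280,30),.022),("rack c4",s1(70,489),d3(522,410),.022),("square top",s1(370,262),d3(265,232),.054)]:
    print(n,onz(S,a,z),onz(D,b,z),tri(S,a,D,b))
E
```

```text
tipL end top [0.608  0.3232] [0.6084 0.3202] [0.6084 0.3224 0.0234]
tipR end top [0.6315 0.2463] [0.6323 0.245 ] [0.6322 0.2457 0.024 ]
ring [0.3802 0.2118] [0.3831 0.2113] [0.3828 0.2108 0.0135]
slvL rear top [0.467  0.2645] [0.4691 0.262 ] [0.4688 0.2632 0.0244]
slvL front top [0.5335 0.2873] [0.5337 0.2827] [0.5336 0.2863 0.0226]
slvR rear top [0.4808 0.2177] [0.4835 0.214 ] [0.483  0.2161 0.0243]
slvR front top [0.5492 0.2336] [0.5496 0.231 ] [0.5495 0.2329 0.0233]
knob rim ctr [ 0.5751 -0.2007] [ 0.5801 -0.2003] [ 0.5789 -0.2008  0.0498]
knob foot bottom [ 0.5798 -0.2014] [ 0.5809 -0.2029] [ 0.5805 -0.2021  0.022 ]
rack c1 [ 0.5038 -0.2708] [ 0.5052 -0.2712] [ 0.5049 -0.271   0.0226]
rack c2 [0.4568 0.0249] [0.4595 0.0221] [0.4589 0.0236 0.0224]
rack c3 [0.6162 0.051 ] [0.6155 0.0466] [0.6156 0.0499 0.02  ]
rack c4 [ 0.663  -0.2452] [ 0.6609 -0.2453] [ 0.6615 -0.2451  0.0208]
square top [ 0.5571 -0.1126] [ 0.5541 -0.1162] [ 0.5545 -0.1135  0.051 ]
```

Call:
drive_tool(targets=[0.08, -0.09, 0, 0, 0.16, -0.18, 0, 0, 0.24, -0.27, 0, 0, 0.31, -0.36, 0, 0, 0.39, -0.45, 0, 0, 0.47, -0.54, 0, 0, 0.55, -0.63, 0, 0, 0.62, -0.72, 0, 0], claw=1, grip_force=20)

```text
time: 0.92
position: [0.2932, -0.2768, 0.2045]
orientation: [-0.0, 0.986, 0.165, 0.0]
ft_force: [0.9, -0.2, 0.9]
grip_width: 0.997
```

Call:
drive_tool(targets=[0.08, -0.09, 0, 0, 0.16, -0.18, 0, 0, 0.24, -0.27, 0, 0, 0.31, -0.36, 0, 0, 0.39, -0.45, 0, 0, 0.47, -0.54, 0, 0, 0.55, -0.63, 0, 0, 0.62, -0.72, 0, 0])

```text
time: 1.58
position: [0.3993, -0.0101, 0.205]
orientation: [-0.0, 0.986, 0.165, 0.001]
ft_force: [1.3, -0.2, 0.4]
grip_width: 1.001
```

```bash
cat >> h.py <<'E'
from scipy.spatial.transform import Rotation as Rr
def need(X,yaw_deg=None):
    s=sense();q=s["orientation"];R=Rr.from_quat([q[1],q[2],q[3],q[0]]).as_matrix()
    d=R.T@(np.array(X)-s["position"]);y=np.degrees(np.arctan2(R[1,0],R[0,0]))
    print("t",s["time"],"pos",s["position"].round(4),"yaw",y.round(2),"tilt z",R[:,2].round(3),"grip mm",s["grip_width"]*85,"F",s["ft_force"].round(2))
    print("shift units",(d/.3).round(4),"yaw units",None if yaw_deg is None else round((y-yaw_deg)/90,4))
E
python3 -c "
from h import *
need([.507,.2487,.15],16.9)"
```

```text
t 1.5833 pos [ 0.3993 -0.0101  0.205 ] yaw 19.01 tilt z [ 0.001  0.001 -1.   ] grip mm 85.04582020883113 F [ 1.3  -0.16  0.41]
shift units [ 0.6203 -0.6984  0.1843] yaw units 0.0235
```

Call:
drive_tool(targets=[0.08, -0.09, 0.02, 0.0235, 0.16, -0.18, 0.04, 0.0235, 0.24, -0.27, 0.07, 0.0235, 0.32, -0.36, 0.1, 0.0235, 0.4, -0.45, 0.12, 0.0235, 0.5, -0.56, 0.15, 0.0235, 0.62, -0.698, 0.184, 0.0235, 0.62, -0.698, 0.184, 0.0235])

```text
time: 2.25
position: [0.5071, 0.2525, 0.1486]
orientation: [-0.001, 0.989, 0.148, 0.0]
ft_force: [0.4, -0.9, 0.8]
grip_width: 1.001
```

```bash
python3 -c "
from h import *
import cv2,pickle
need([.507,.2487,.04],16.9)
c=optics.capture('wrist');cv2.imwrite('pics/w1.png',c['img']);pickle.dump(c,open('w1.pkl','wb'))"
```

```text
t 2.25 pos [0.5071 0.2525 0.1486] yaw 17.05 tilt z [ 0.     0.002 -1.   ] grip mm 85.05152697424678 F [ 0.43 -0.88  0.76]
shift units [-0.0042  0.0126  0.3621] yaw units 0.0017
```

View pics/w1.png

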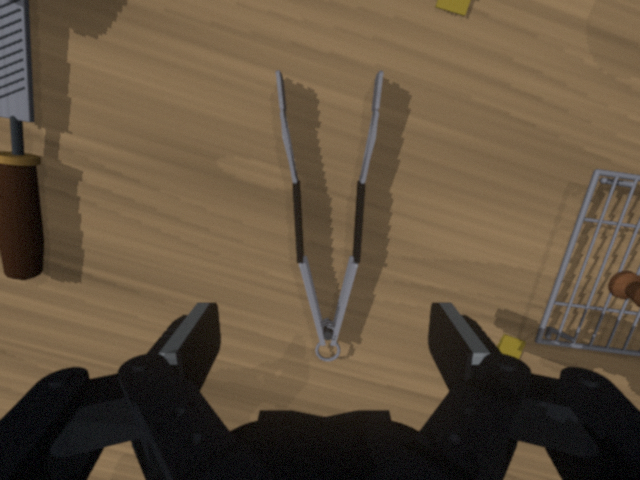

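The wrist picture shows the tongs in line with the tool: sleeves at about (297,182)-(301,262) and (362,182)-(356,262), ring at (327,350), tips at (280,75) and (380,75). I'll compare these with the earlier measurement.

```bash
python3 -c "
from h import *
import pickle
np.set_printoptions(precision=4,suppress=True)
c=pickle.load(open('w1.pkl','rb'))
P={k:onz(c,p,.024) for k,p in dict(Lr=(299,263),Lf=(295,182),Rr=(357,263),Rf=(362,182),tl=(279,72),tr=(381,72)).items()}
ring=onz(c,(327,350),.012)
print(P,ring)
m=(P['Lr']+P['Lf']+P['Rr']+P['Rf'])/4;t=(P['tl']+P['tr'])/2
print(m,t,np.degrees(np.arctan2(*(t-ring)[::-1])),np.degrees(np.arctan2(*(t-m)[::-1])))
"
```

```text
{'Lr': array([0.4678, 0.2634]), 'Lf': array([0.5348, 0.2859]), 'Rr': array([0.4827, 0.2147]), 'Rf': array([0.5509, 0.2333]), 'tl': array([0.6107, 0.3199]), 'tr': array([0.6333, 0.2462])} [0.3838 0.2116]
[0.509  0.2494] [0.622  0.2831] 16.705024028522146 16.619736628735033
```

Call:
drive_tool(targets=[0, 0.011, 0.08, 0.003, 0, 0.011, 0.18, 0.003, 0, 0.011, 0.28, 0.003, 0, 0.011, 0.36, 0.003, 0, 0.011, 0.42, 0.003, 0, 0.011, 0.45, 0.003, 0, 0.011, 0.475, 0.003, 0, 0.011, 0.48, 0.003])

```text
time: 2.97
position: [0.5078, 0.2503, 0.0036]
orientation: [-0.001, 0.989, 0.146, -0.0]
ft_force: [-0.2, -0.6, -0.3]
grip_width: 1.001
```

```bash
python3 -c "
from h import *
import cv2,pickle
need([.508,.2492,.0045],16.8)
c=optics.capture('wrist');cv2.imwrite('pics/w2.png',c['img'])
c=optics.capture('side');cv2.imwrite('pics/s2.png',cv2.resize(c['img'][100:250,180:380],None,fx=4,fy=4))"
```

```text
t 2.9667 pos [0.5078 0.2503 0.0036] yaw 16.82 tilt z [-0.001  0.002 -1.   ] grip mm 85.0918295795149 F [-0.19 -0.59 -0.28]
shift units [-0.0004  0.0036 -0.0029] yaw units 0.0002
```

View pics/w2.png

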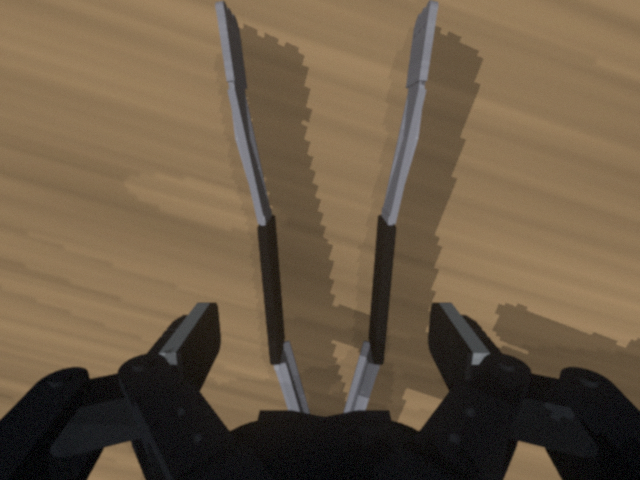

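View pics/s2.png

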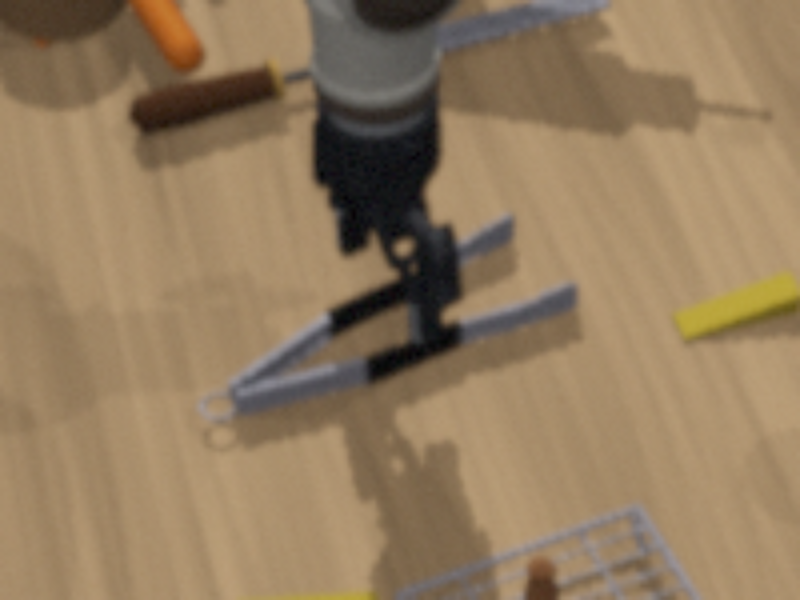

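The fingers straddle the sleeves with both arms between the pads, and nothing is in contact (force under 1 N). I'll close in steps.

Call:
drive_tool(targets=[0, 0.003, 0, 0, 0, 0.003, 0, 0, 0, 0.003, 0, 0, 0, 0.003, 0, 0], claw=0.38, grip_force=20)

```text
time: 3.4
position: [0.5096, 0.2499, 0.0058]
orientation: [-0.001, 0.989, 0.146, 0.001]
ft_force: [0.1, 0.0, -0.7]
grip_width: 0.691
```

Call:
drive_tool(targets=[0, 0, 0, 0, 0, 0, 0, 0, 0, 0, 0, 0, 0, 0, 0, 0], claw=0.22)

```text
time: 3.73
position: [0.5096, 0.2499, 0.0058]
orientation: [-0.001, 0.989, 0.146, 0.001]
ft_force: [0.0, -0.9, -0.5]
grip_width: 0.613
```

```bash
python3 -c "
from h import *
import cv2,pickle
need([.508,.2492,.0045],16.8)
c=optics.capture('wrist');cv2.imwrite('pics/w3.png',c['img'])"
```

```text
t 3.7333 pos [0.5096 0.2499 0.0058] yaw 16.83 tilt z [ 0.003  0.003 -1.   ] grip mm 52.101627372578086 F [ 0.01 -0.89 -0.51]
shift units [-0.0059  0.0007  0.0043] yaw units 0.0003
```

View pics/w3.png

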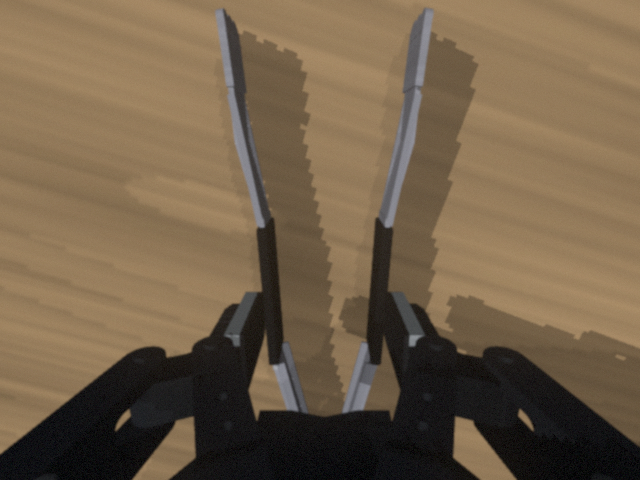

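Call:
drive_tool(targets=[-0.004, 0, 0.007, 0, -0.004, 0, 0.007, 0, -0.004, 0, 0.007, 0, -0.004, 0, 0.007, 0], claw=0.14)

```text
time: 4.12
position: [0.5083, 0.2495, 0.0035]
orientation: [-0.001, 0.989, 0.146, 0.001]
ft_force: [-0.7, -0.4, -0.2]
grip_width: 0.57
```

```bash
python3 -c "
from h import *
import cv2,pickle
need([.508,.2492,.0045],16.8)
c=optics.capture('wrist');cv2.imwrite('pics/w4.png',c['img'])
c=optics.capture('side');cv2.imwrite('pics/s4.png',cv2.resize(c['img'][130:220,220:340],None,fx=6,fy=6))"
```

```text
t 4.1167 pos [0.5083 0.2495 0.0035] yaw 16.82 tilt z [ 0.002  0.003 -1.   ] grip mm 48.44738647488944 F [-0.69 -0.38 -0.16]
shift units [-0.0013  0.0007 -0.0033] yaw units 0.0003
```

View pics/w4.png

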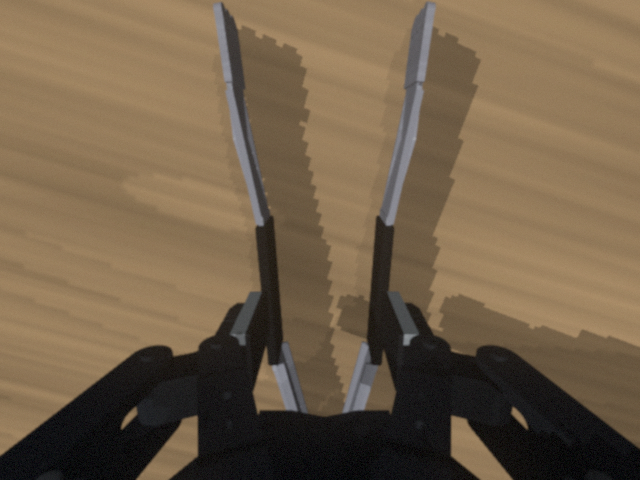

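View pics/s4.png

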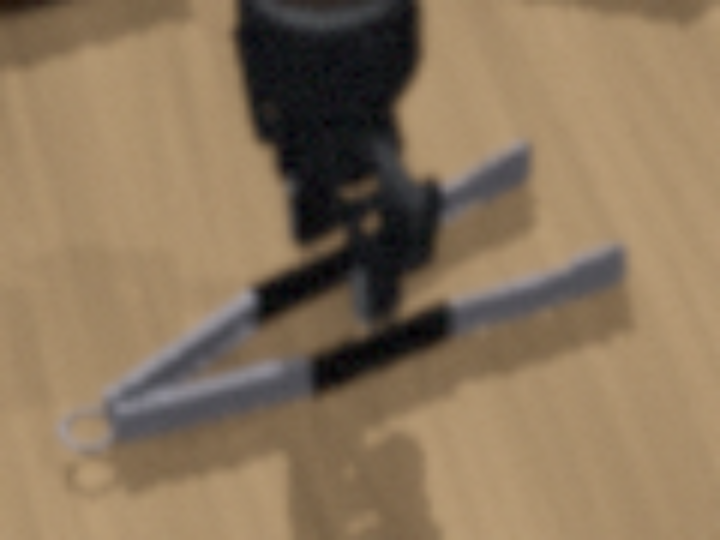

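```bash
python3 -c "
from h import *
np.set_printoptions(precision=4,suppress=True)
c=optics.capture('wrist');s=sense();q=s['orientation'];R=Rr.from_quat([q[1],q[2],q[3],q[0]]).as_matrix()
p=s['position'];w=np.array(c['world_to_cam'])
print('cam in tool',R.T@(-w[:3,:3].T@w[:3,3]-p), (w[:3,:3]@R))
for b in (0,.005,.01,.015,.02,.03):
  print(b,[proj(c,p+R@np.array([x,y,-b])) for x in(-.011,.011) for y in(-.0242,.0242)])
"
python3 -c "
import cv2
a=cv2.imread('pics/w4.png');cv2.imwrite('pics/w4z.png',cv2.resize(a[210:420,190:450],None,fx=3,fy=2.85,interpolation=cv2.INTER_CUBIC))"
```

```text
cam in tool [ 0.0723  0.     -0.1692] [[ 0.0003  1.     -0.0002]
 [-0.9585  0.0003 -0.2852]
 [-0.2852  0.0003  0.9585]]
0 [array([277.5375, 302.2209]), array([370.0458, 302.24  ]), array([275.9304, 262.616 ]), array([371.6701, 262.6392])]
0.005 [array([276.3112, 306.615 ]), array([371.2672, 306.6343]), array([274.616 , 266.0822]), array([372.9799, 266.1057])]
0.01 [array([275.0183, 311.248 ]), array([372.5549, 311.2673]), array([273.2275, 269.7438]), array([374.3634, 269.7677])]
0.015 [array([273.6531, 316.1398]), array([373.9146, 316.1593]), array([271.7585, 273.6178]), array([375.8272, 273.642 ])]
0.02 [array([272.2094, 321.3128]), array([375.3525, 321.3324]), array([270.2018, 277.7232]), array([377.3783, 277.7477])]
0.03 [array([269.0579, 332.6054]), array([378.4912, 332.625 ]), array([266.7917, 286.7164]), array([380.7763, 286.7415])]
```

View pics/w4z.png

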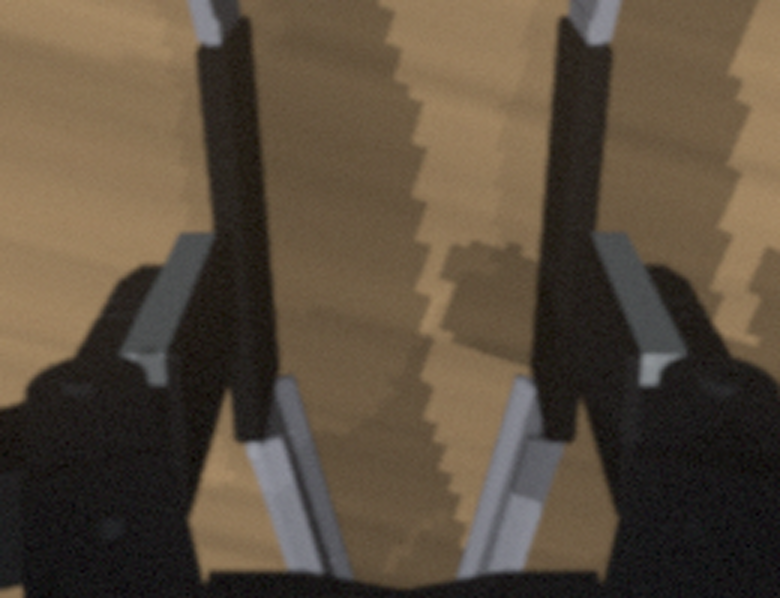

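```bash
python3 -c "
from h import *
import cv2
np.set_printoptions(precision=1,suppress=True)
c=optics.capture('side');S=optics.capture('scene');s=sense();q=s['orientation'];R=Rr.from_quat([q[1],q[2],q[3],q[0]]).as_matrix()
p=s['position']
a=cv2.resize(c['img'][130:220,220:340],None,fx=6,fy=6,interpolation=cv2.INTER_CUBIC)
b_=cv2.resize(S['img'][160:260,360:480],None,fx=6,fy=6,interpolation=cv2.INTER_CUBIC)
for b,col in ((0,(0,0,255)),(.01,(0,255,0)),(.02,(255,0,0)),(.03,(0,255,255))):
  for x in(-.011,.011):
   for y in(-.0242,.0242):
    X=p+R@np.array([x,y,-b])
    u=(proj(c,X)-[220,130]+.5)*6; cv2.circle(a,tuple(int(v) for v in u),3,col,-1)
    u=(proj(S,X)-[360,160]+.5)*6; cv2.circle(b_,tuple(int(v) for v in u),3,col,-1)
cv2.imwrite('pics/s5.png',a);cv2.imwrite('pics/s5b.png',b_)
"
```

```text
(no output)
```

View pics/s5.png

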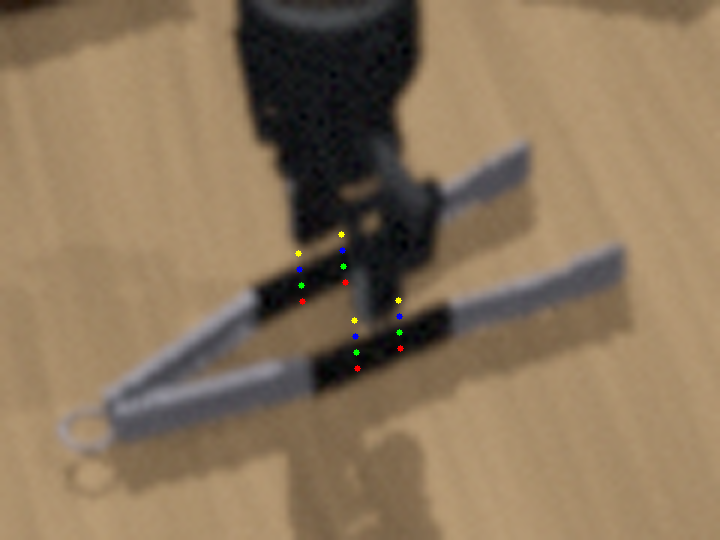

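View pics/s5b.png

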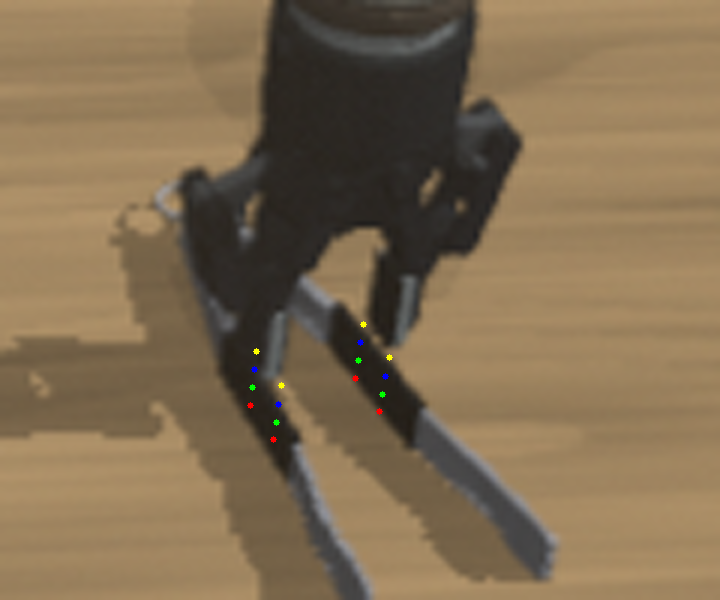

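The tips did not close: they are still about 215 px apart in the wrist view. The pad ends show up about 30 mm short of the stated TCP in all three cameras, so the fingers are only at the top of the sleeves. I'll reopen, then lower in small steps and watch the force.

Call:
drive_tool(targets=[0, 0, 0, 0, 0, 0, 0, 0, 0, 0, 0, 0, 0, 0, 0, 0, 0, 0, 0.015, 0, 0, 0, 0.03, 0], claw=1)

```text
time: 4.87
position: [0.5088, 0.2497, -0.0054]
orientation: [-0.001, 0.989, 0.146, 0.002]
ft_force: [0.4, -0.5, 0.4]
grip_width: 1.003
```

```bash
python3 -c "
from h import *
import cv2,pickle
need([.508,.2492,-.025],16.8)
c=optics.capture('side');cv2.imwrite('pics/s6.png',cv2.resize(c['img'][130:220,220:340],None,fx=6,fy=6))"
```

```text
t 4.8667 pos [ 0.5088  0.2497 -0.0054] yaw 16.83 tilt z [ 0.003  0.003 -1.   ] grip mm 85.23133941911036 F [ 0.37 -0.47  0.42]
shift units [-0.0032  0.0009  0.0653] yaw units 0.0003
```

View pics/s6.png

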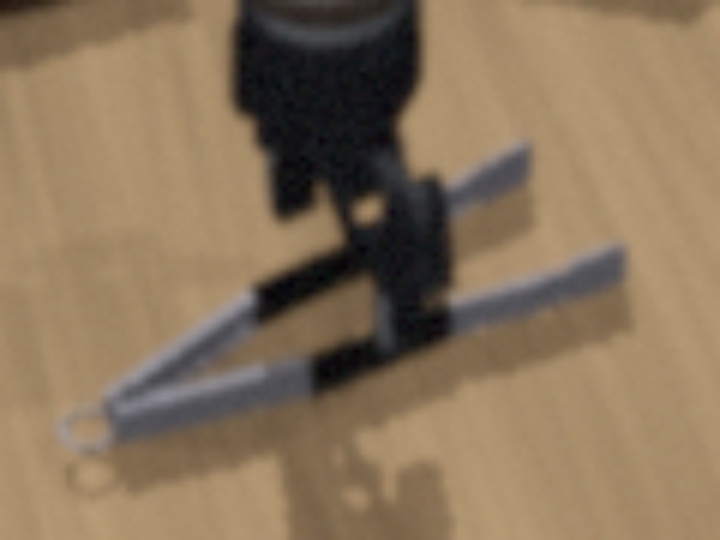

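At reported z = -0.005 there is still no contact, and the finger end is visibly above mid-sleeve, which confirms the offset. I'll keep lowering.

Call:
drive_tool(targets=[-0.003, 0, 0.01, 0, -0.003, 0, 0.02, 0, -0.003, 0, 0.03, 0, -0.003, 0, 0.03, 0])

```text
time: 5.25
position: [0.5062, 0.2489, -0.0166]
orientation: [-0.001, 0.989, 0.146, -0.0]
ft_force: [-0.2, -0.4, -0.2]
grip_width: 1.0
```

Call:
drive_tool(targets=[0, 0, 0.01, 0, 0, 0, 0.02, 0, 0, 0, 0.025, 0, 0, 0, 0.025, 0])

```text
time: 5.58
position: [0.5058, 0.2488, -0.0246]
orientation: [-0.001, 0.989, 0.146, -0.001]
ft_force: [1.0, 0.1, -0.6]
grip_width: 0.997
```

```bash
python3 -c "
from h import *
import cv2,pickle
need([.508,.2492,-.025],16.8)
c=optics.capture('side');cv2.imwrite('pics/s7.png',cv2.resize(c['img'][130:220,220:340],None,fx=6,fy=6))"
```

```text
t 5.5833 pos [ 0.5058  0.2488 -0.0246] yaw 16.82 tilt z [-0.001  0.002 -1.   ] grip mm 84.78356438964184 F [ 1.02  0.09 -0.56]
shift units [0.0074 0.001  0.0013] yaw units 0.0003
```

View pics/s7.png

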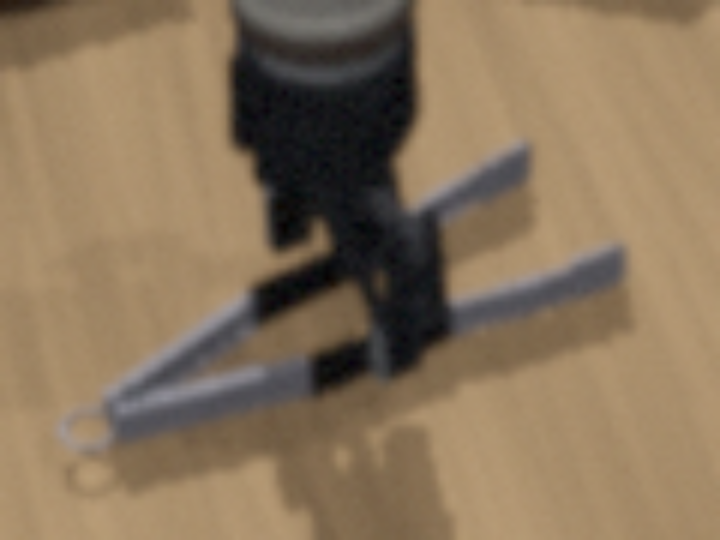

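Call:
drive_tool(targets=[0.007, 0, 0, 0, 0.007, 0, 0, 0, 0.007, 0, 0, 0, 0.007, 0, 0, 0], claw=0.4, grip_force=20)

```text
time: 5.97
position: [0.5081, 0.2496, -0.0242]
orientation: [-0.001, 0.989, 0.146, -0.0]
ft_force: [-1.0, -0.9, -0.6]
grip_width: 0.702
```

Call:
drive_tool(targets=[0, 0, 0, 0, 0, 0, 0, 0, 0, 0, 0, 0, 0, 0, 0, 0], claw=0.22)

```text
time: 6.3
position: [0.5091, 0.2498, -0.0231]
orientation: [-0.001, 0.989, 0.146, 0.001]
ft_force: [-0.4, -0.4, 4.5]
grip_width: 0.607
```

```bash
python3 -c "
from h import *
import cv2,pickle
need([.508,.2492,-.025],16.8)
c=optics.capture('wrist');cv2.imwrite('pics/w8.png',c['img'])
c=optics.capture('side');cv2.imwrite('pics/s8.png',cv2.resize(c['img'][130:220,220:340],None,fx=6,fy=6))"
```

```text
t 6.3 pos [ 0.5091  0.2498 -0.0231] yaw 16.83 tilt z [ 0.001  0.003 -1.   ] grip mm 51.58286703293433 F [-0.45 -0.43  4.53]
shift units [-0.0043  0.001   0.0064] yaw units 0.0003
```

View pics/w8.png

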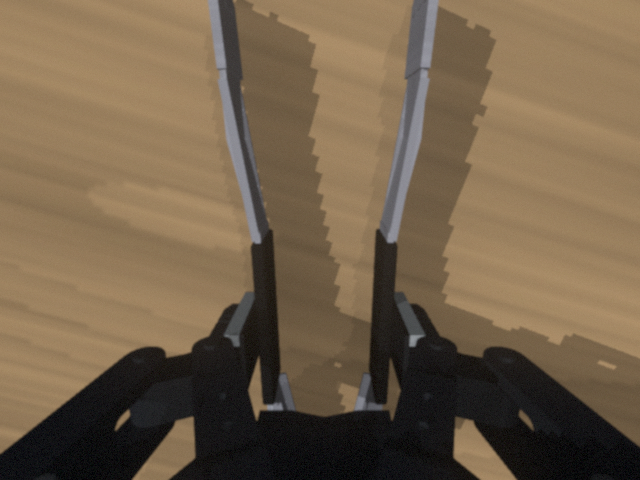

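View pics/s8.png

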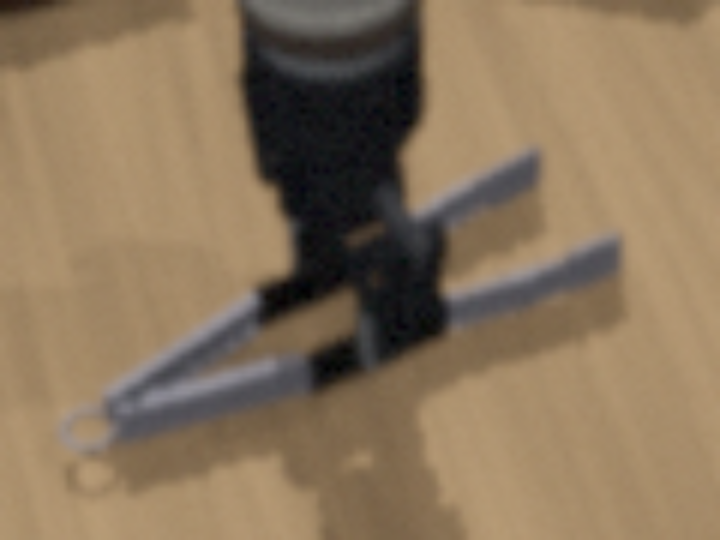

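The tips have moved together: side crop (535,150)/(618,237), against (525,145)/(622,248) before. The sleeves are gripped at about 52 mm, so I'll lift slowly.

Call:
drive_tool(targets=[0, 0, -0.02, 0, 0, 0, -0.05, 0, 0, 0, -0.09, 0, 0, 0, -0.13, 0, 0, 0, -0.17, 0, 0, 0, -0.2, 0, 0, 0, -0.2, 0])

```text
time: 6.98
position: [0.5112, 0.2503, 0.0401]
orientation: [-0.002, 0.989, 0.146, 0.003]
ft_force: [0.1, 0.1, -1.2]
grip_width: 0.615
```

```bash
python3 -c "
from h import *
import cv2,pickle
need([.508,.2492,-.025],16.8)
c=optics.capture('wrist');cv2.imwrite('pics/w9.png',c['img'])
c=optics.capture('side');cv2.imwrite('pics/s9.png',cv2.resize(c['img'][110:220,220:340],None,fx=6,fy=5))
c=optics.capture('scene');cv2.imwrite('pics/c9.png',cv2.resize(c['img'][140:270,360:480],None,fx=5,fy=5))"
```

```text
t 6.9833 pos [0.5112 0.2503 0.0401] yaw 16.83 tilt z [ 0.006  0.004 -1.   ] grip mm 52.27328966331015 F [ 0.11  0.14 -1.2 ]
shift units [-0.0129  0.0007  0.2171] yaw units 0.0004
```

View pics/w9.png

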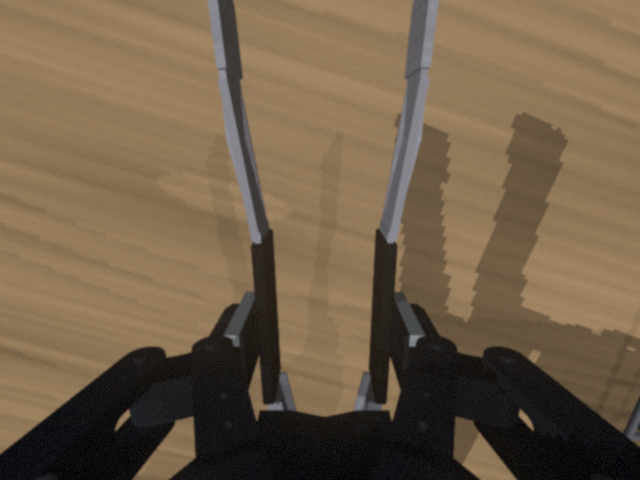

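View pics/s9.png

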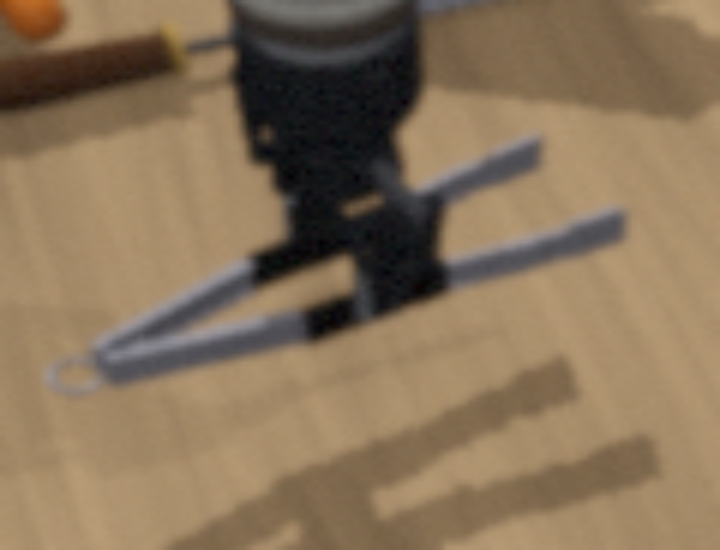

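View pics/c9.png

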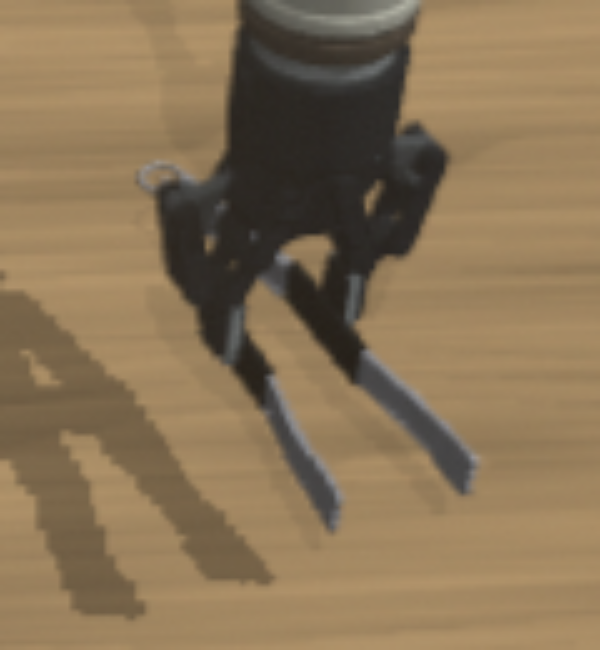

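The tongs are held level, the wrist view is unchanged since the grasp, and the wrist force of about -1.1 N matches their weight. Next I'll locate the tips in the tool frame.

```bash
python3 -c "
from h import *
import pickle
np.set_printoptions(precision=4,suppress=True)
S,D=pickle.load(open('cal.pkl','rb'))
s=sense();q=s['orientation'];R=Rr.from_quat([q[1],q[2],q[3],q[0]]).as_matrix()
def o(p,off,fx,fy): return (np.array(p)+.5)/np.array([fx,fy])-.5+np.array(off)
for n,a,b in (('L',(477,458),(540,138)),('R',(339,493),(624,210)),('ring',(159,178),(74,373))):
  X=tri(S,o(a,(360,140),5,5),D,o(b,(220,110),6,5)); print(n,X,'tool',R.T@(X-s['position']))
"
```

```text
L [0.6139 0.3168 0.0859] tool [ 0.1201 -0.034  -0.0489]
R [0.6334 0.2515 0.0871] tool [ 0.1199  0.0342 -0.0502]
ring [0.3844 0.2107 0.0744] tool [-0.1303  0.0012 -0.0379]
```

Call:
drive_tool(targets=[0, 0, -0.06, 0, 0, 0, -0.14, 0, 0, 0, -0.22, 0, 0, 0, -0.3, 0, 0, 0, -0.36, 0, 0, 0, -0.36, 0])

```text
time: 7.63
position: [0.5111, 0.25, 0.1485]
orientation: [-0.002, 0.989, 0.146, 0.004]
ft_force: [1.0, 0.2, -0.5]
grip_width: 0.61
```

```bash
python3 -c "
from h import *
need([.4713,-.2186,.15],9)"
```

```text
t 7.6333 pos [0.5111 0.25   0.1485] yaw 16.83 tilt z [ 0.007  0.004 -1.   ] grip mm 51.84218582415923 F [ 1.02  0.18 -0.45]
shift units [-0.5791  1.4566 -0.0127] yaw units 0.087
```

Call:
drive_tool(targets=[-0.02, 0.05, 0, 0, -0.06, 0.14, 0, 0.01, -0.1, 0.24, 0, 0.02, -0.14, 0.34, 0, 0.03, -0.18, 0.44, 0, 0.04, -0.22, 0.54, 0, 0.05, -0.26, 0.64, 0, 0.06, -0.29, 0.73, 0, 0.07])

```text
time: 8.3
position: [0.4894, 0.0137, 0.145]
orientation: [-0.002, 0.996, 0.091, 0.002]
ft_force: [1.3, -0.3, -1.3]
grip_width: 0.61
```

```bash
python3 -c "
from h import *
need([.4713,-.2186,.15],9)"
```

```text
t 8.3 pos [0.4894 0.0137 0.145 ] yaw 10.46 tilt z [ 0.004  0.005 -1.   ] grip mm 51.808021416826186 F [ 1.27 -0.28 -1.28]
shift units [-0.1998  0.7503 -0.0206] yaw units 0.0162
```

Call:
drive_tool(targets=[-0.03, 0.1, 0, 0.005, -0.06, 0.21, 0, 0.01, -0.09, 0.32, -0.01, 0.016, -0.12, 0.43, -0.01, 0.016, -0.14, 0.54, -0.02, 0.016, -0.17, 0.64, -0.02, 0.016, -0.19, 0.71, -0.02, 0.016, -0.2, 0.75, -0.02, 0.016])

```text
time: 8.97
position: [0.4698, -0.2204, 0.1478]
orientation: [-0.003, 0.997, 0.077, 0.001]
ft_force: [-0.6, 0.5, -0.9]
grip_width: 0.608
```

Call:
drive_tool(targets=[0, 0, 0, 0, 0, 0, 0, 0])

```text
time: 9.13
position: [0.469, -0.2196, 0.146]
orientation: [-0.004, 0.997, 0.077, -0.0]
ft_force: [0.0, 0.1, -1.7]
grip_width: 0.615
```

```bash
python3 -c "
from h import *
import cv2,pickle
need([.4713,-.2186,.15],9)
for n in ('wrist','side','scene'):
  c=optics.capture(n);cv2.imwrite('pics/%s10.png'%n,c['img']);pickle.dump(c,open('%s10.pkl'%n,'wb'))
a=cv2.imread('pics/side10.png');cv2.imwrite('pics/s10.png',cv2.resize(a[170:360,230:420],None,fx=4,fy=3))
a=cv2.imread('pics/scene10.png');cv2.imwrite('pics/c10.png',cv2.resize(a[130:280,190:350],None,fx=5,fy=4))
"
```

```text
t 9.1333 pos [ 0.469  -0.2196  0.146 ] yaw 8.82 tilt z [-0.001  0.008 -1.   ] grip mm 52.29339127392062 F [ 0.    0.14 -1.66]
shift units [ 0.0083 -0.0023 -0.0133] yaw units -0.002
```

View pics/wrist10.png

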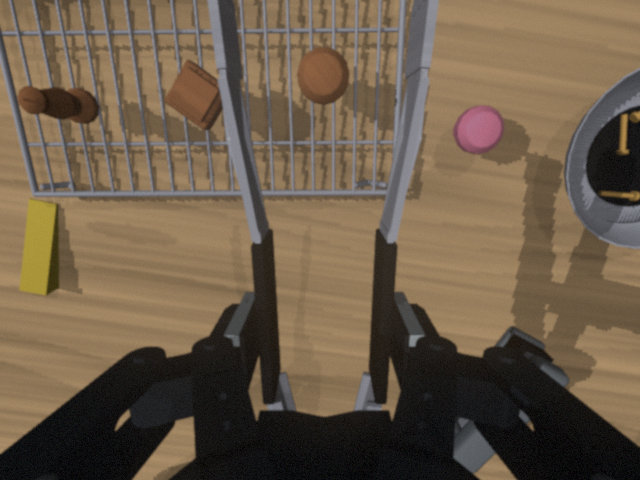

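View pics/s10.png

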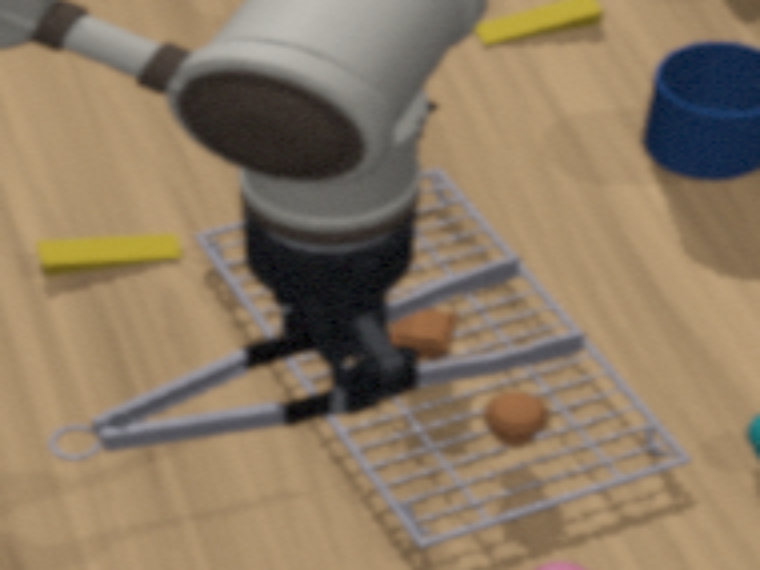

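View pics/c10.png

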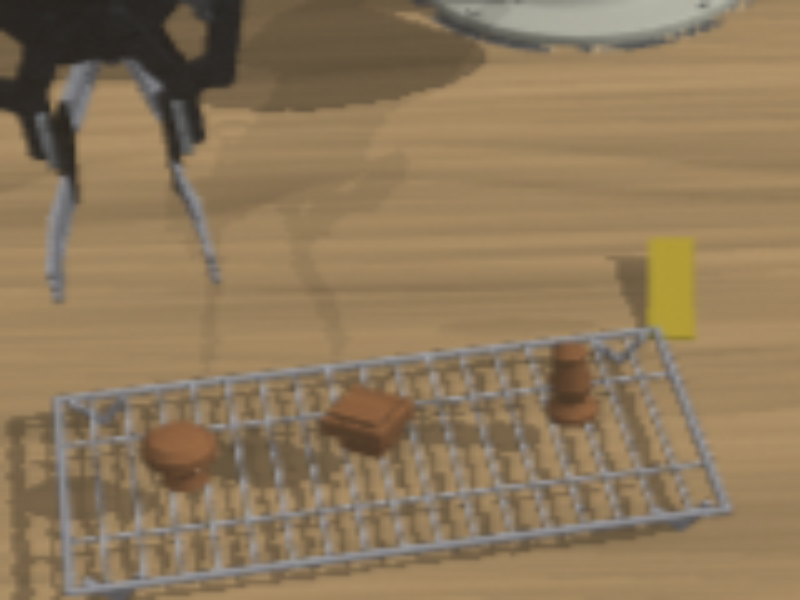

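The wrist view shows the knob head centred at about (323,76) between the arms, with the square pull at (195,95) outside them. I'll compute the fine target from that.

```bash
python3 -c "
from h import *
import pickle,cv2
np.set_printoptions(precision=4,suppress=True)
c=pickle.load(open('wrist10.pkl','rb'))
for z in(.047,.051): print(onz(c,(323,76),z), onz(c,(298,78),z)-onz(c,(348,78),z))
img=c['img'];h=cv2.cvtColor(img,cv2.COLOR_BGR2HSV);m=cv2.inRange(h[40:110,290:360],(0,90,60),(14,255,255));M=cv2.moments(m,True);print(M['m10']/M['m00']+290,M['m01']/M['m00']+40,M['m00'])
D=pickle.load(open('side10.pkl','rb'));
# side head centre: crop (517,415)
print(onz(D,((517+.5)/4-.5+230,(410+.5)/3-.5+170),.049))
"
```

```text
[ 0.5796 -0.2011] [-0.0053  0.0342]
[ 0.579  -0.2012] [-0.0052  0.0337]
322.50021843599825 74.82961992136305 2289.0
[ 0.5806 -0.1984]
```

Call:
drive_tool(targets=[0.004, -0.003, 0.05, -0.002, 0.008, -0.003, 0.11, -0.002, 0.011, -0.003, 0.17, -0.002, 0.011, -0.003, 0.22, -0.002, 0.011, -0.003, 0.26, -0.002, 0.011, -0.003, 0.28, -0.002, 0.011, -0.003, 0.28, -0.002])

```text
time: 9.87
position: [0.4722, -0.2154, 0.0618]
orientation: [-0.005, 0.997, 0.08, -0.001]
ft_force: [-0.3, 0.7, -2.4]
grip_width: 0.611
```

```bash
python3 -c "
from h import *
import cv2,pickle
need([.4723,-.218,.012],9)
for n in ('wrist','side'):
  c=optics.capture(n);cv2.imwrite('pics/%s11.png'%n,c['img'])
  s=sense();q=s['orientation'];R=Rr.from_quat([q[1],q[2],q[3],q[0]]).as_matrix()
a=cv2.imread('pics/side11.png');cv2.imwrite('pics/s11.png',cv2.resize(a[170:360,230:420],None,fx=4,fy=3))
"
```

```text
t 9.8667 pos [ 0.4722 -0.2154  0.0618] yaw 9.2 tilt z [-0.002  0.009 -1.   ] grip mm 51.92191057446461 F [-0.33  0.73 -2.44]
shift units [-0.0009  0.0101  0.1658] yaw units 0.0022
```

View pics/wrist11.png

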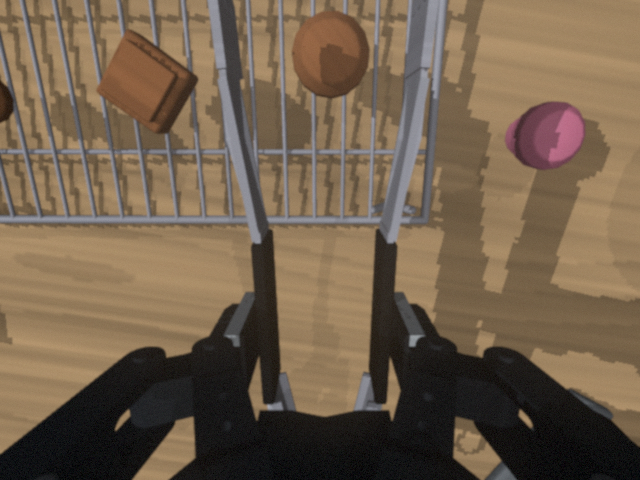

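View pics/s11.png

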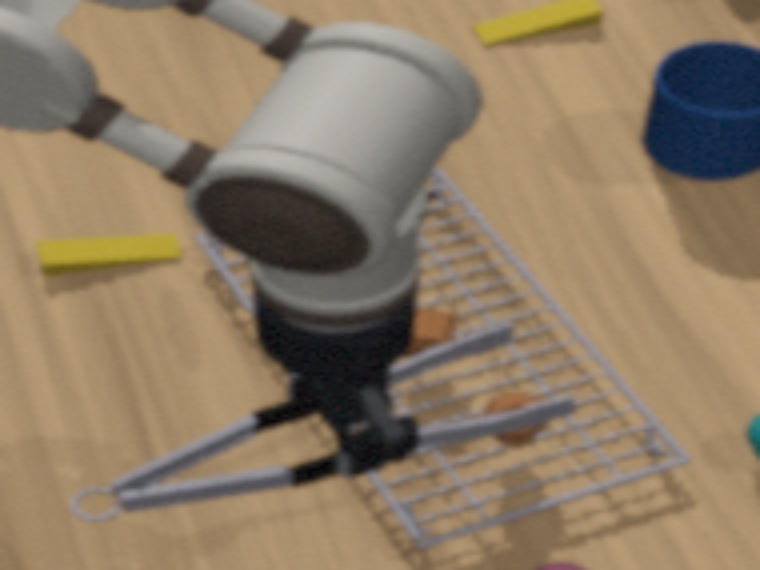

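The knob is centred between the arms to within 3 mm, so I'll shift by that and lower around it.

Call:
drive_tool(targets=[0, 0.005, 0, 0.002, 0, 0.01, 0.01, 0.002, 0, 0.011, 0.03, 0.002, 0, 0.011, 0.06, 0.002, 0, 0.011, 0.085, 0.002, 0, 0.011, 0.1, 0.002, 0, 0.011, 0.1, 0.002])

```text
time: 10.55
position: [0.4727, -0.2188, 0.0318]
orientation: [-0.005, 0.997, 0.078, -0.001]
ft_force: [-0.4, -0.2, -1.0]
grip_width: 0.611
```

```bash
python3 -c "
from h import *
import cv2,pickle
need([.4723,-.218,.012],9)
c=optics.capture('wrist');cv2.imwrite('pics/w12.png',c['img'])
"
```

```text
t 10.55 pos [ 0.4727 -0.2188  0.0318] yaw 8.99 tilt z [-0.002  0.009 -1.   ] grip mm 51.95253955105092 F [-0.36 -0.2  -1.05]
shift units [-0.0009 -0.0024  0.0661] yaw units -0.0001
```

View pics/w12.png

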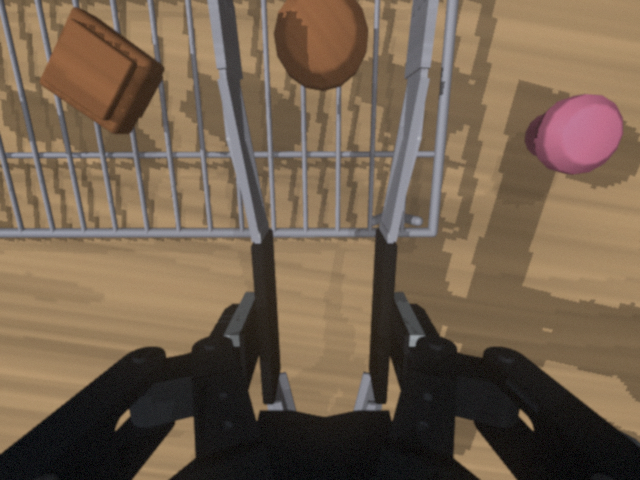

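Call:
drive_tool(targets=[0, -0.001, 0.015, 0, 0, -0.001, 0.035, 0, 0, -0.001, 0.055, 0, 0, -0.001, 0.066, 0, 0, -0.001, 0.066, 0, 0, -0.001, 0.066, 0])

```text
time: 11.1
position: [0.4729, -0.2186, 0.0124]
orientation: [-0.004, 0.997, 0.078, -0.0]
ft_force: [0.0, -0.2, -0.9]
grip_width: 0.614
```

```bash
python3 -c "
from h import *
import cv2,pickle
need([.4723,-.218,.012],9)
c=optics.capture('wrist');cv2.imwrite('pics/w13.png',c['img'])
c=optics.capture('side');cv2.imwrite('pics/s13.png',cv2.resize(c['img'][220:350,250:410],None,fx=5,fy=4.6,interpolation=cv2.INTER_CUBIC))
c=optics.capture('scene');cv2.imwrite('pics/c13.png',cv2.resize(c['img'][160:280,190:350],None,fx=5,fy=5,interpolation=cv2.INTER_CUBIC))
"
```

```text
t 11.1 pos [ 0.4729 -0.2186  0.0124] yaw 8.99 tilt z [-0.001  0.009 -1.   ] grip mm 52.21623375963577 F [ 0.   -0.16 -0.91]
shift units [-0.0018 -0.0022  0.0015] yaw units -0.0001
```

View pics/w13.png

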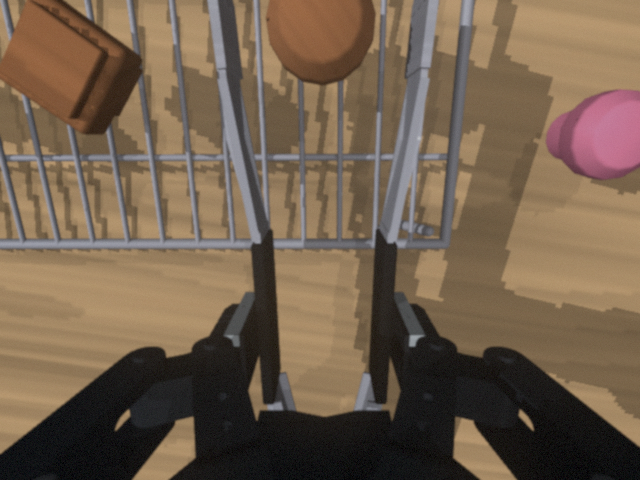

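View pics/s13.png

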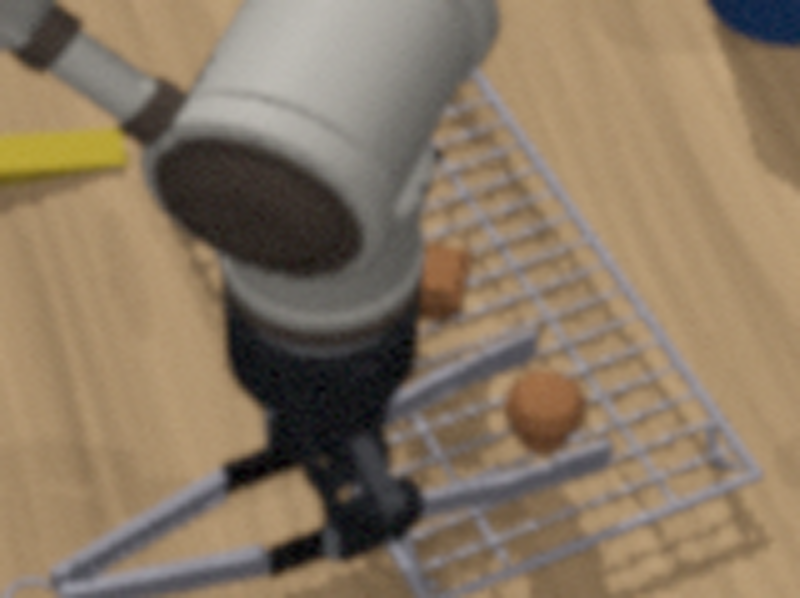

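View pics/c13.png

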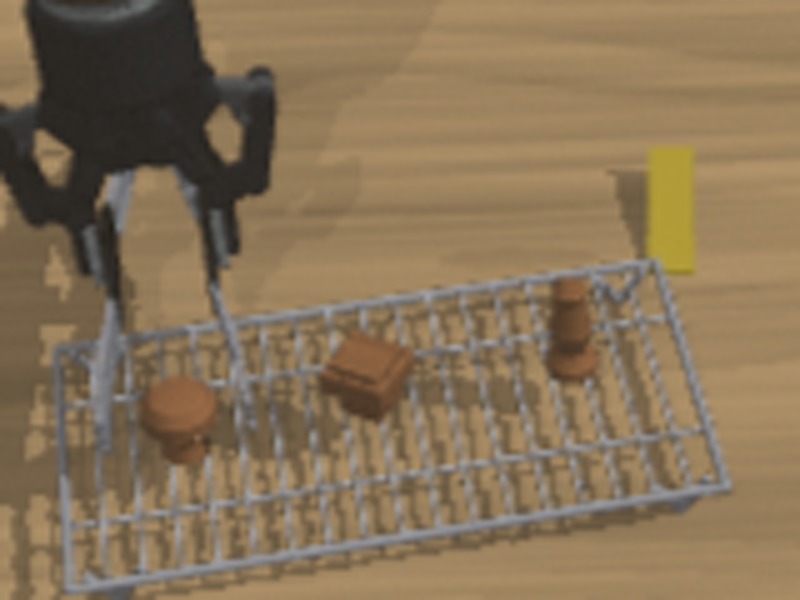

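```bash
python3 -c "
from h import *
import pickle
np.set_printoptions(precision=4,suppress=True)
S,D=pickle.load(open('cal.pkl','rb'))
a=lambda x,y:((x+.5)/5-.5+190,(y+.5)/5-.5+160)
d=lambda x,y:((x+.5)/5-.5+250,(y+.5)/4.6-.5+220)
L=tri(S,a(250,402),D,d(536,330));R=tri(S,a(104,425),D,d(608,445));print(L,R,(L+R)/2)
# lower corners in scene
print(tri(S,a(252,428),D,d(536,352)),tri(S,a(104,450),D,d(608,468)))
print(onz(S,a(180,403),.05),onz(D,d(546,402),.05))
"
```

```text
[ 0.5859 -0.1663  0.0588] [ 0.5954 -0.2327  0.0566] [ 0.5907 -0.1995  0.0577]
[ 0.5863 -0.1676  0.042 ] [ 0.5957 -0.2354  0.0405]
[ 0.5756 -0.2002] [ 0.5797 -0.2005]
```

The tips straddle the knob. The tip ends are about 12 mm beyond its axis and their top edge is at about z = 58 mm, so the faces cover the rim at 42–51 mm. I'll close gently, step by step.

Call:
drive_tool(targets=[0, 0, 0, 0, 0, 0, 0, 0, 0, 0, 0, 0, 0, 0, 0, 0], claw=0.1, grip_force=20)

```text
time: 11.58
position: [0.4735, -0.219, 0.0132]
orientation: [-0.004, 0.997, 0.078, 0.0]
ft_force: [-1.5, -0.8, -1.0]
grip_width: 0.552
```

Call:
drive_tool(targets=[0, 0, 0, 0, 0, 0, 0, 0, 0, 0, 0, 0, 0, 0, 0, 0], claw=0.02)

```text
time: 11.92
position: [0.4735, -0.219, 0.0132]
orientation: [-0.004, 0.997, 0.078, 0.0]
ft_force: [0.6, 0.7, -1.3]
grip_width: 0.509
```

```bash
python3 -c "
from h import *
import cv2,pickle
need([.4723,-.218,.012],9)
c=optics.capture('wrist');cv2.imwrite('pics/w14.png',c['img'])
c=optics.capture('scene');cv2.imwrite('pics/c14.png',cv2.resize(c['img'][160:280,190:350],None,fx=5,fy=5,interpolation=cv2.INTER_CUBIC))
"
```

```text
t 11.9167 pos [ 0.4735 -0.219   0.0132] yaw 8.99 tilt z [-0.     0.008 -1.   ] grip mm 43.29056326702536 F [ 0.56  0.74 -1.27]
shift units [-0.0034 -0.0039  0.0041] yaw units -0.0001
```

View pics/w14.png

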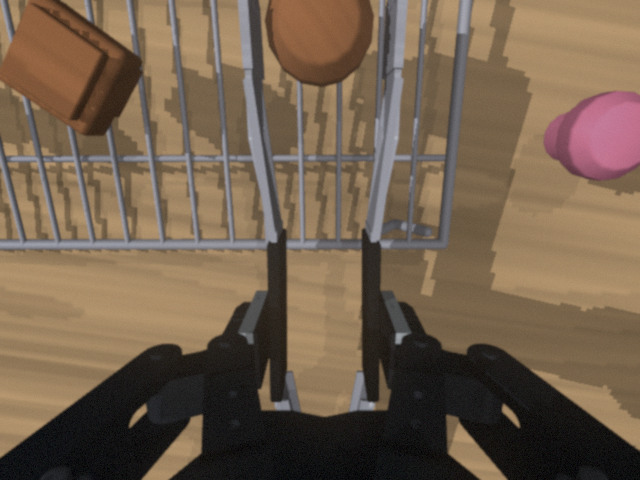

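View pics/c14.png

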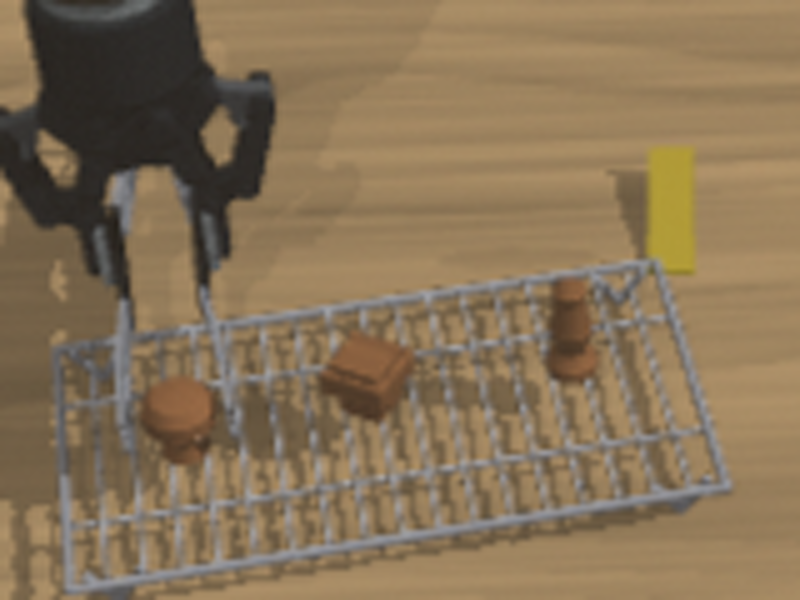

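Call:
drive_tool(targets=[0, -0.002, 0.003, 0, 0, -0.002, 0.003, 0, 0, -0.002, 0.003, 0, 0, -0.002, 0.003, 0], claw=-0.03)

```text
time: 12.35
position: [0.4734, -0.2184, 0.0123]
orientation: [-0.004, 0.997, 0.078, 0.0]
ft_force: [-0.2, 0.3, -2.1]
grip_width: 0.486
```

Call:
drive_tool(targets=[0, 0, 0, 0, 0, 0, 0, 0, 0, 0, 0, 0, 0, 0, 0, 0], claw=-0.08)

```text
time: 12.68
position: [0.4734, -0.2183, 0.0123]
orientation: [-0.004, 0.997, 0.078, 0.0]
ft_force: [-0.4, 0.8, -0.7]
grip_width: 0.463
```

```bash
python3 -c "
from h import *
import cv2,pickle
need([.4723,-.218,.012],9)
c=optics.capture('wrist');cv2.imwrite('pics/w15.png',c['img'])
c=optics.capture('scene');cv2.imwrite('pics/c15.png',cv2.resize(c['img'][160:280,190:350],None,fx=5,fy=5,interpolation=cv2.INTER_CUBIC))
"
```

```text
t 12.6833 pos [ 0.4734 -0.2183  0.0123] yaw 8.99 tilt z [-0.     0.008 -1.   ] grip mm 39.38380481530405 F [-0.42  0.78 -0.65]
shift units [-0.0033 -0.0017  0.001 ] yaw units -0.0001
```

View pics/w15.png

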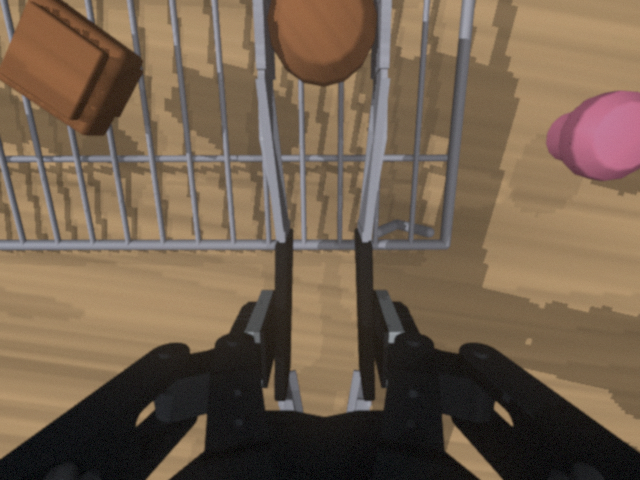

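View pics/c15.png

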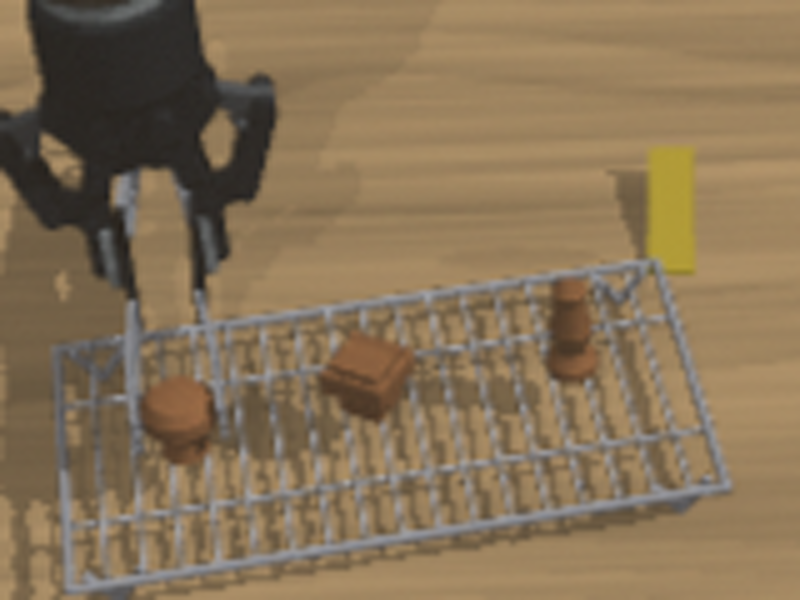

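Call:
drive_tool(targets=[0, 0, 0, 0, 0, 0, 0, 0, 0, 0, 0, 0, 0, 0, 0, 0], claw=-0.13)

```text
time: 13.12
position: [0.4734, -0.2184, 0.0123]
orientation: [-0.004, 0.997, 0.078, 0.0]
ft_force: [-0.1, 0.7, -1.9]
grip_width: 0.458
```

Call:
drive_tool(targets=[0, 0, 0, 0, 0, 0, 0, 0, 0, 0, 0, 0, 0, 0, 0, 0], claw=-0.18)

```text
time: 13.45
position: [0.4734, -0.2184, 0.0123]
orientation: [-0.004, 0.997, 0.078, 0.0]
ft_force: [-0.0, 0.5, -0.9]
grip_width: 0.453
```

```bash
python3 -c "
from h import *
import cv2,pickle
need([.4723,-.218,.012],9)
c=optics.capture('wrist');cv2.imwrite('pics/w16.png',c['img'])
"
```

```text
t 13.45 pos [ 0.4734 -0.2184  0.0123] yaw 8.99 tilt z [-0.     0.008 -1.   ] grip mm 38.524842914547406 F [-0.01  0.46 -0.9 ]
shift units [-0.0033 -0.0017  0.001 ] yaw units -0.0001
```

View pics/w16.png

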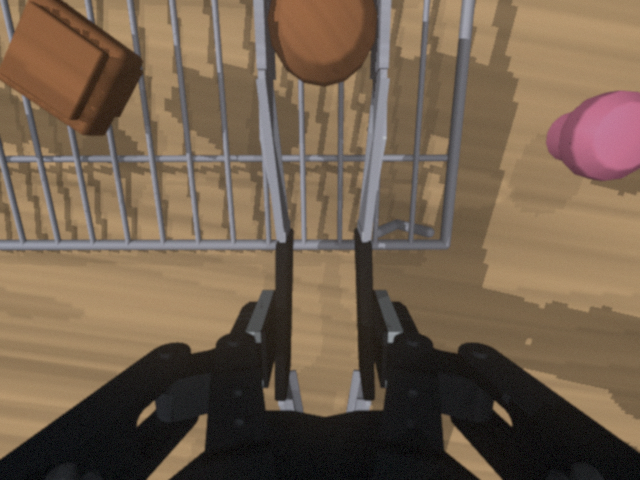

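The fingers stall at about 38.5 mm with the knob between the tips, under the 20 N limit. I'll lift slowly.

Call:
drive_tool(targets=[0, 0, 0, 0, 0, 0, 0, 0, 0, 0, -0.01, 0, 0, 0, -0.03, 0, 0, 0, -0.05, 0, 0, 0, -0.08, 0, 0, 0, -0.1, 0, 0, 0, -0.1, 0], claw=-0.25, grip_force=20)

```text
time: 14.17
position: [0.4747, -0.2196, 0.0445]
orientation: [-0.002, 0.997, 0.078, 0.002]
ft_force: [-0.3, -0.5, -1.7]
grip_width: 0.45
```

```bash
python3 -c "
from h import *
import cv2,pickle
need([.4723,-.218,.14],9)
c=optics.capture('wrist');cv2.imwrite('pics/w17.png',c['img'])
c=optics.capture('scene');cv2.imwrite('pics/c17.png',cv2.resize(c['img'][160:280,190:350],None,fx=5,fy=5,interpolation=cv2.INTER_CUBIC))
"
```

```text
t 14.1667 pos [ 0.4747 -0.2196  0.0445] yaw 8.99 tilt z [ 0.003  0.005 -1.   ] grip mm 38.27773540102408 F [-0.28 -0.47 -1.7 ]
shift units [-0.0059 -0.0082 -0.3182] yaw units -0.0001
```

View pics/w17.png

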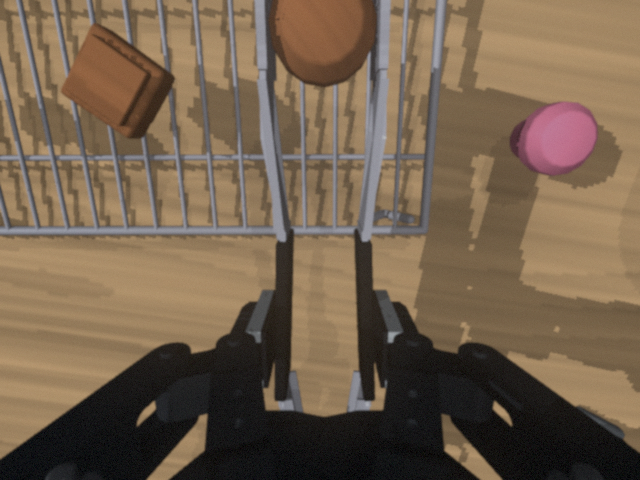

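View pics/c17.png

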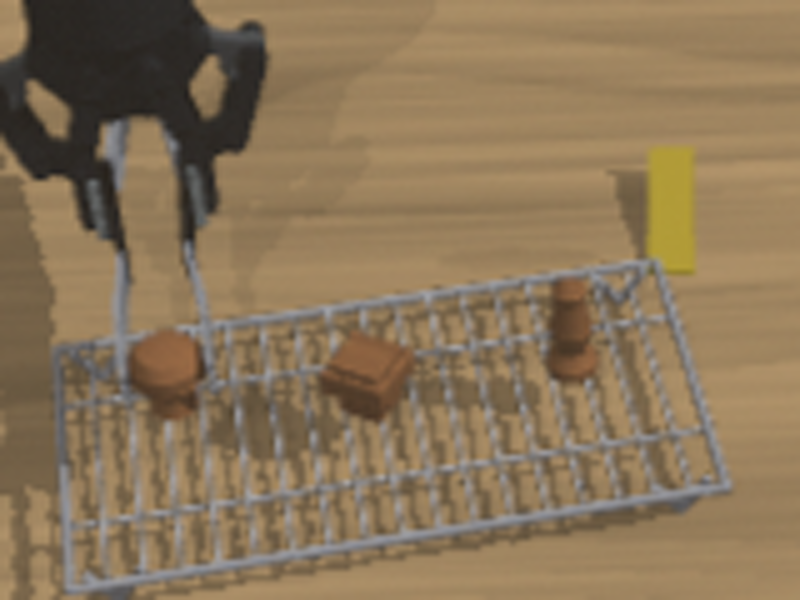

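The knob came up with the tips, upright, and the other pieces have not moved. I'll raise it by about another 100 mm.

Call:
drive_tool(targets=[0, 0, -0.02, 0, 0, 0, -0.06, 0, 0, 0, -0.11, 0, 0, 0, -0.16, 0, 0, 0, -0.21, 0, 0, 0, -0.26, 0, 0, 0, -0.3, 0, 0, 0, -0.32, 0])

```text
time: 14.93
position: [0.4746, -0.2203, 0.1415]
orientation: [-0.002, 0.997, 0.078, 0.002]
ft_force: [0.6, -0.0, -2.2]
grip_width: 0.452
```

Call:
drive_tool(targets=[0, 0, 0, 0, 0, 0, 0, 0, 0, 0, 0, 0, 0, 0, 0, 0, 0, 0, 0, 0, 0, 0, 0, 0])

```text
time: 15.43
position: [0.4742, -0.22, 0.1408]
orientation: [-0.003, 0.997, 0.078, 0.001]
ft_force: [-0.8, 0.1, -3.4]
grip_width: 0.458
```

```bash
python3 -c "
from h import *
import cv2,pickle
need([.4723,-.218,.14],9)
c=optics.capture('wrist');cv2.imwrite('pics/w18.png',c['img'])
c=optics.capture('scene');cv2.imwrite('pics/c18.png',cv2.resize(c['img'][120:280,190:350],None,fx=4,fy=3.7,interpolation=cv2.INTER_CUBIC))
c=optics.capture('side');cv2.imwrite('pics/s18.png',c['img'])
print(sense()['joint_velocities'])
"
```

```text
t 15.4333 pos [ 0.4742 -0.22    0.1408] yaw 8.99 tilt z [ 0.002  0.006 -1.   ] grip mm 38.90503577910321 F [-0.84  0.11 -3.4 ]
shift units [-0.0053 -0.0075  0.0026] yaw units -0.0001
[-0.00199002 -0.00285854 -0.00203921  0.00119631 -0.00238198  0.00027596]
```

View pics/c18.png

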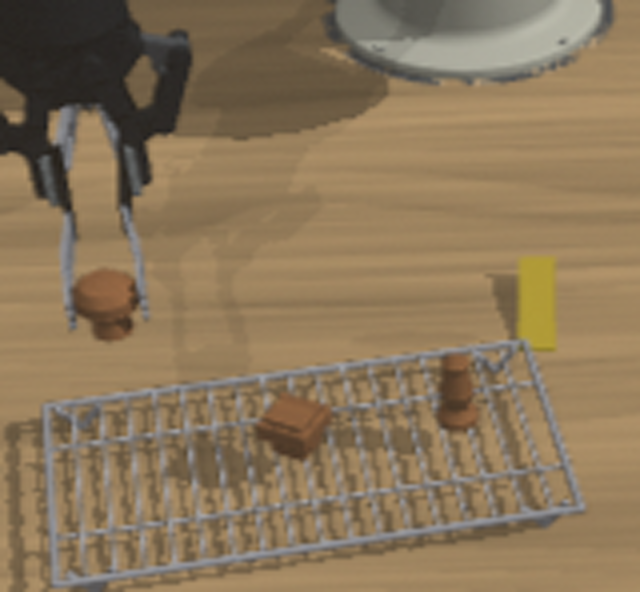

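View pics/s18.png

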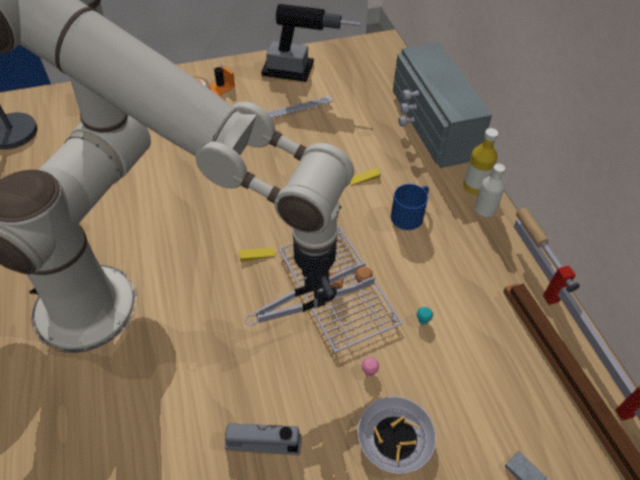

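View pics/w18.png

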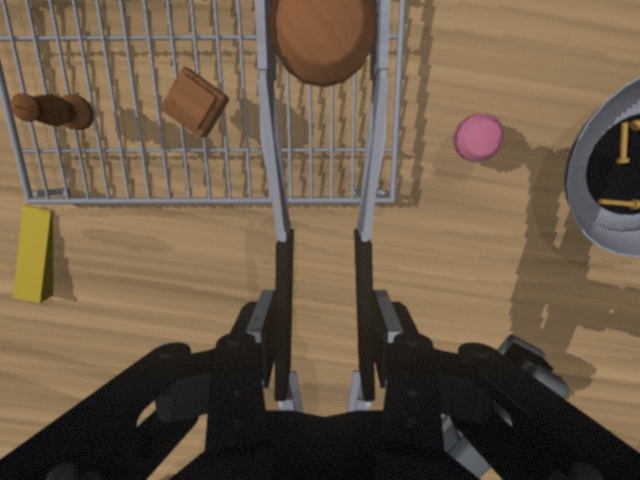

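```bash
python3 -c "
from h import *
import pickle
S,D=pickle.load(open('cal.pkl','rb'))
print('head',tri(S,(216.2,198),D,(364,273)))
env.finish_job(); print(sense()['time'],sense()['position'])"
```

```text
head [ 0.58049478 -0.20257689  0.18007849]
the job is handed in; nothing more can be done
the job is handed in; nothing more can be done
```

I picked up the tongs by their sleeves, closed them on the mushroom knob's rim with a 20 N grip and lifted it off the rack. The job was handed in at about 15.4 s with the knob still held.

**Last checks:**
- **Height:** the knob's head measured about 180 mm up in the cameras, which puts its underside at about 150 mm. The lift distance gives the same figure.
- **Pose:** the knob looked upright and centred between the tips, and the arm was nearly still.
- **Marking:** by your tongs figures, a 20 N grip gives a pinch of about 4–5 N at each tip. I could not measure that force directly. The gripper itself stayed well clear of the knob.
- **Other pieces:** the square pull, finial, wedges, mug and dish looked unmoved in the last pictures.

**Disagreed:**
- **Fingertips:** they were 25–35 mm short of the stated TCP in all three cameras. My first closing therefore missed the sleeves, and I regrasped lower with no harm done.
- **Wrist force:** it read -3.4 N vertically at the end, where about -1.4 N was expected. It had read -1.7 N to -2.2 N during the lift, so I put this down to sensor noise. The pictures showed the tongs touching nothing.

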